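# Set the dish stage to its angle mark

## Robot

A 6-joint arm with a two-finger parallel gripper is mounted at the origin on a cart in front of the work surface, level with it; the furniture and walls round the work are solid. World frame = base frame: x ahead of the robot, y to its left, z up, the work surface at z = 0. Lengths are in m, angles in rad, forces in N, time in s.
With the tool pointing down it reaches from about 0.3 to 0.775 m from the base axis. Payload 14.6 kg.
Tool frame: the origin (TCP) lies on the centre line of the jaws, within the pads' length; the fingertips stand 11 mm ahead of it and the grasp point (between the pads) lies 8 mm behind it; y points along the fingers, x is the direction in which the jaws open and shut, and the axes are right-handed (so a half turn about y gives the same grasp; the last joint's range is limited). The gripper opens to 94 mm and grips with 3 to 60 N. Pads are 16 mm wide; open, the fingers measure 119 mm over their backs; the gripper's body (75 mm by 177 mm) begins 78 mm behind the grasp point.
Start: joints at [-1.337, 0.3, 1.521, -0, 1.321, -0.067], TCP at [0.163, -0.525, 0.216] pointing down, gripper open.
Joint ranges: [-3.03, 3.03], [-0.79, 2.21], [0.23, 2.52], [-1.04, 4.18], [0, 3.07], [-2.55, 2.55]. Speed limits (rad/s): [2.22, 2.22, 2.57, 3.14, 3.14, 3.14].

## Interface

Orientations are given as [roll, pitch, yaw] about the fixed x, y, z axes, in that order (R = Rz(yaw) Ry(pitch) Rx(roll)).
In Python, from station import ctrl, imaging gives the robot as it stands. The module is installed in compiled form; this text tells all that it offers.
- The arm moves only by the tool apply_moves, never from a script. Its argument "deltas" is a list of rows, each an object with "dp": the shift along the tool's x, y, z in m, a list of three; "roll": the turn about the tool's y in rad; "grip": the closure, from -1 (fully open) to 1 (shut). In form: [{"dp": [tx, ty, tz], "roll": roll, "grip": grip}, ...]. A call has 1 to 10 rows; each row shifts and turns the commanded pose from where the row before left it, along the tool's axes as they then stand; what a row does not reach is not made up. A row lasts 1/8 s, in which the tool goes at most 62.5 mm and 10.7 degrees, less where a joint would pass 70% of its speed; a pose out of reach is approached as far as the arm can. A call with a gripper value outside its range is refused whole. The fingers move at their own pace and stop on an object; "newtons" is the grip in N (left out, the last holds). Time passes only in rows, so rows that do not move let the fingers close. It gives the time, the measured TCP pose, the force and the opening at its end, in the units of the state.
- ctrl.get_obs(): the state, without advancing time (a new reading comes with each control period).
- imaging.camera(name): name is "scene" or "top" or "wrist"; returns the picture (384x512x3 uint8, blue, green, red); there is no depth.
- imaging.camera_info(name): a dict with "K" (3x3 intrinsics, pixels), "world_from_camera" (4x4, takes a point from camera to world coordinates). Camera axes: x right, y down, z forward; pixel columns grow to the right and rows downward; lengths in m; the calibration is good to about 2 mm. A picture is of the moment at which its call begins: read the wrist's pose just before it. camera_info takes no time and is no camera call; for the wrist camera it gives the pose at the moment of the call.
- ctrl.hand_in(): hands the job in, once; it reports no verdict.
The state is a dict: "time_s": time; "qpos": joint angles; "joint_vel": joint speeds; "tau": joint torques, N m; "ee_pos": TCP position; "eef_rot": TCP orientation; "force": force on the tool from outside, world axes, zero at the start; "moment": the same for the moment, N m; "grip_width": finger opening in m.
Only numpy, scipy, OpenCV 4.12 (cv2) and the standard library are available. Lean on these libraries where they do the work, as an engineer would, in place of code of your own. Each camera call takes 0.05 s, during which the arm holds its last target. There are 200 camera calls.

## Task

Set the swivelling dish stage to its new viewing angle: loosen the bar knob of its clamp by turning it counter-clockwise (seen from above) until it stops, never forcing the stage round while it is still clamped. Then swing the stage by its black handle post until the pointer points at the pointed cone marker, not at the flat button marker. Turn the bar knob clockwise to its stop so that it is fully tight again, leaving the pointer on the cone and the stage released.

Things in the scene. Friction and masses are not known exactly. Their poses are not given: they have to be found in the camera images.
- knob_grip (a point): Clamp knob: a black plastic bar 46 mm long, 13 mm wide and 30 mm tall, standing on a short steel hub on the grey clamp arm at the back of the stage's base, 62 mm behind the stage's pivot. The point lies on the knob's vertical turning axis at mid-height of the bar (87 mm above the table; bar from 73 to 102 mm; the clamp arm's top is 58 mm above the table). Its x axis runs along the bar, its z axis up; it turns with the knob.
- clamp_knob (a joint): Turn of the clamp knob, rad: 0 = fully tight (end stop), grows counter-clockwise seen from above, 1.4 = fully loose (end stop). Above about 0.5 the stage is free, below 0.15 it is clamped by friction (20 N or more at the handle post). Takes about 0.16 N m, rising to about 0.4 N m as it comes tight, stays where it is left and can be turned from stop to stop in one grasp.
- stage_handle (a point): Black handle post of the stage: upright round post 16 mm in diameter, from 34 to 90 mm above the table, on the pointer arm 92 mm from the stage's pivot. The point is on the post's axis, 66 mm above the table. With the clamp loose it swings about the pivot with 2 to 4 N.
- stage_axis (a point): The stage: a steel disc 150 mm in diameter with an amber culture dish fixed on it (dish 68 mm wide, top 48 mm above the table) and a pointer arm with the handle post at the robot's side. The point is on the vertical pivot axis, at the disc's top (34 mm above the table). Its x axis points horizontally away from the pointer (pointer and handle post lie at its -x), z up; it turns with the stage, which can swing 1.05 rad either side of the middle of the base.
- cone_tip (a point): Tip of the pointed dark steel cone marker, 18 mm wide and 26 mm tall, fixed on the base plate about 125 mm from the pivot; tip 38 mm above the table. It stands on one side of the pointer's middle position, a flat round button of the same width and 7 mm height on the other; they swap places. The pointer's arc passes inside both markers without touching.

How it is judged:
On the way, in this order (a step that is already met when the one before it is completed fails the run):
1. the clamp knob is turned loose (by more than 0.9 rad) before the handle post has been moved 15 mm (value of joint clamp_knob above 0.9 rad and distance of stage_handle from where it was at the start of the episode below 0.015 m), for 0.1 s.
2. with the knob still loose (over 0.5 rad), the cone lies within 20 mm to either side of the pointer's line (value of joint clamp_knob above 0.5 rad and y of cone_tip in the frame of stage_axis between -0.02 and 0.02 m), for 0.2 s.
At the end, for the whole second after the job is handed in: The clamp knob is tight (within 0.15 rad of its tight stop) and at rest, and the cone marker lies within 20 mm to either side of the line from the pivot through the pointer (about 9 degrees) (value of joint clamp_knob below 0.15 rad and y of cone_tip in the frame of stage_axis between -0.02 and 0.02 m and velocity of joint clamp_knob between -0.05 and 0.05 rad/s); the robot touches nothing.
It also fails if it takes over 64 s, if anything falls off the work surface, if the arm or the gripper's body presses on something with over 40 N, if the wrist force passes 120 N, or if a joint passes its speed limit or range.

## Working session

There is one attempt and no reset: what is moved stays moved. The work goes in short steps, Python scripts to look and compute and a tool call to move; the robot and the scene stay as the last step left them, time stands still between calls to the robot, and variables do not carry over. Pictures are saved under pics/ and viewed, about 8 in all and at most 12, crops included, and the job is handed in when it is done.

Besides the shell and the picture viewer there is one more tool, called by a JSON object that holds its "method" and its "body". apply_moves: Moves the arm, as the interface text tells. Its arguments: {"type":"object","properties":{"deltas":{"type":"array"},"newtons":{"type":"number"}},"required":["deltas"]}

```bash
mkdir -p pics; python3 - <<'E'
from station import ctrl, imaging
import cv2,numpy as np
np.set_printoptions(precision=4,suppress=True)
print(ctrl.get_obs())
for n in ("scene","top"):
    cv2.imwrite(f"pics/{n}0.png",imaging.camera(n)); i=imaging.camera_info(n); print(n,i["K"],i["world_from_camera"])
E
```

```text
{'time_s': 0.0, 'qpos': array([-1.3366,  0.3005,  1.5216, -0.    ,  1.3207, -0.0666]), 'joint_vel': array([ 0.0004, -0.0022,  0.0006,  0.001 ,  0.001 ,  0.0013]), 'tau': array([ -0.0037, -53.1806, -35.2741,   0.0706,   0.0243,  -0.    ]), 'ee_pos': array([ 0.1629, -0.5251,  0.2159]), 'eef_rot': array([-1.5707,  0.0012, -1.27  ]), 'force': array([-0.2248, -0.2107, -0.4746]), 'moment': array([0.0225, 0.0165, 0.002 ]), 'grip_width': 0.09366826635411919}
scene [[433.717    0.     252.8209]
 [  0.     433.717  186.9703]
 [  0.       0.       1.    ]] [[ 0.8892 -0.3511  0.2933  0.2946]
 [-0.4574 -0.6747  0.5793 -0.4191]
 [-0.0055 -0.6493 -0.7605  0.7423]
 [ 0.      0.      0.      1.    ]]
top [[412.1566   0.     249.3586]
 [  0.     412.1566 191.166 ]
 [  0.       0.       1.    ]] [[ 0.0158 -0.9959  0.089   0.4692]
 [-0.9997 -0.0173 -0.017   0.0737]
 [ 0.0184 -0.0887 -0.9959  0.9429]
 [ 0.      0.      0.      1.    ]]
```

View pics/top0.png

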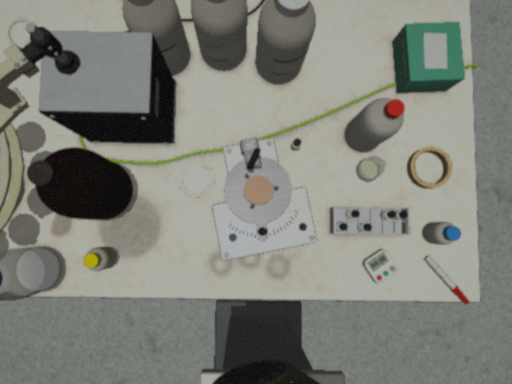

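View pics/scene0.png

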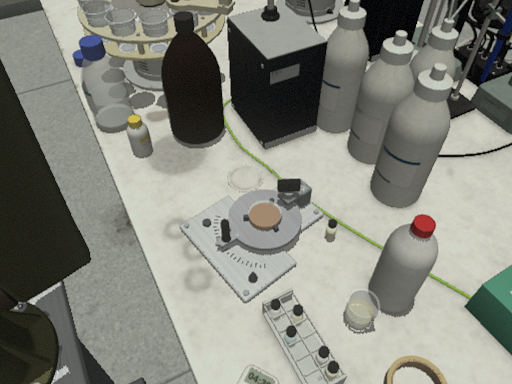

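```bash
cat > h.py <<'E'
import numpy as np, cv2
from station import ctrl, imaging
np.set_printoptions(precision=4,suppress=True)
def ray(n,u,v,z,info=None):
    i=info or imaging.camera_info(n); T=i["world_from_camera"]
    d=T[:3,:3]@np.linalg.solve(i["K"],[u,v,1]); o=T[:3,3]
    return o+d*(z-o[2])/d[2]
E
python3 - <<'E'
from h import *
a=cv2.imread("pics/top0.png")[130:265,200:325]; b=cv2.imread("pics/scene0.png")[170:300,175:330]
a=cv2.resize(a,None,fx=4,fy=4,interpolation=cv2.INTER_CUBIC)[:, :400*2]
b=cv2.resize(b,(int(155*4*0.48)*1,int(130*4*.48)),interpolation=cv2.INTER_CUBIC)
c=np.zeros((540,800,3),np.uint8); c[:540,:500]=a; c[:b.shape[0],502:502+b.shape[1]]=b
cv2.imwrite("pics/c1.png",c)
E
```

```text
(no output)
```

View pics/c1.png

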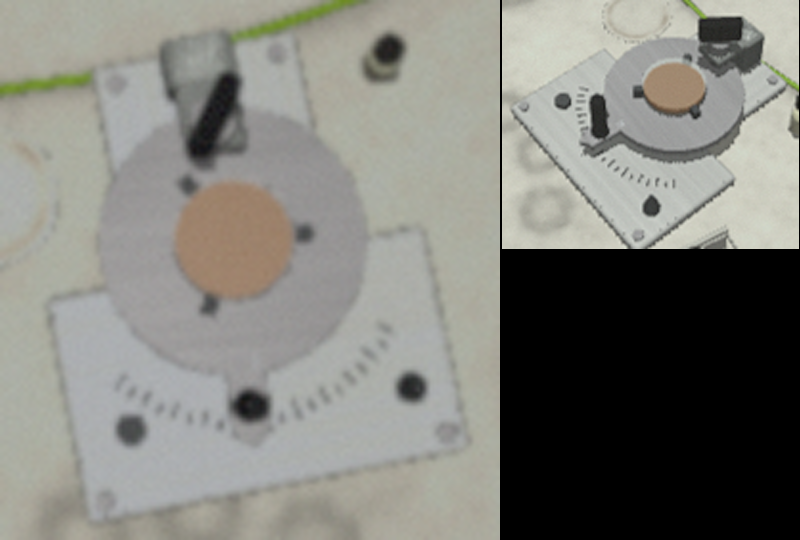

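```bash
python3 - <<'E'
from h import *
t=lambda u,v,z: ray("top",200+u/4,130+v/4,z)
P=t(233,241,.034); print("axis disc",P,"dish",t(234,240,.048))
print("cone",t(411,386,.03),"button",t(131,429,.019),"scene cone",ray("scene",253,170+197/1.92,.038))
h=t(250,405,.09);print("handle",h,"r",np.linalg.norm((h-P)[:2]))
im=imaging.camera("top"); g=im[130:190,230:280].max(2)
m=(g<60).astype(np.uint8); n,l,s,c=cv2.connectedComponentsWithStats(m)
for k in range(1,n):
    if s[k,4]>30:
        pts=np.argwhere(l==k)[:,::-1].astype(np.float32)+[230,130]; r=cv2.minAreaRect(pts.astype(np.float32))
        print(s[k],r); bx=cv2.boxPoints(r); print([ray("top",u,v,.102)[:2] for u,v in bx], ray("top",*r[0],.095))
print("scene knob top", ray("scene",175+(720-502)/1.92,170+20/1.92,.102))
E
```

```text
axis disc [0.5528 0.0386 0.034 ] dish [0.5521 0.0386 0.048 ]
cone [ 0.4743 -0.0612  0.03  ] button [0.4481 0.0933 0.019 ] scene cone [ 0.4724 -0.0657  0.038 ]
handle [0.4629 0.0308 0.09  ] r 0.09018581166290496
[ 17  19  12  21 124] ((253.5, 159.0), (6.260990142822266, 21.913467407226562), 26.56505012512207)
[array([0.5933, 0.0675]), array([0.6346, 0.0479]), array([0.629 , 0.0362]), array([0.5877, 0.0559])] [0.6123 0.0517 0.095 ]
scene knob top [0.6115 0.0513 0.102 ]
```

{"method": "apply_moves", "body": {"deltas": [{"dp": [-0.03,0,0.043],"roll": 0,"grip": -1},{"dp": [-0.03,0,0.043],"roll": 0,"grip": -1},{"dp": [-0.03,0,0.043],"roll": 0,"grip": -1},{"dp": [-0.03,0,0.043],"roll": 0,"grip": -1},{"dp": [-0.03,0,0.043],"roll": 0,"grip": -1},{"dp": [-0.03,0,0.043],"roll": 0,"grip": -1},{"dp": [-0.03,0,0.043],"roll": 0,"grip": -1},{"dp": [-0.03,0,0.043],"roll": 0,"grip": -1},{"dp": [-0.03,0,0.043],"roll": 0,"grip": -1},{"dp": [-0.03,0,0.043],"roll": 0,"grip": -1}], "newtons": 60}}

```text
time_s: 1.4
ee_pos: [0.4856, -0.1098, 0.2164]
eef_rot: [-1.571, -0.0, -1.27]
force: [-0.1, 0.0, 0.8]
grip_width: 0.094
```

{"method": "apply_moves", "body": {"deltas": [{"dp": [-0.03,0,0.043],"roll": 0,"grip": -1},{"dp": [-0.03,0,0.043],"roll": 0,"grip": -1},{"dp": [-0.03,0,0.043],"roll": 0,"grip": -1},{"dp": [-0.028,0,0.041],"roll": 0,"grip": -1},{"dp": [0,0,0],"roll": 0.18,"grip": -1},{"dp": [0,0,0],"roll": 0.18,"grip": -1},{"dp": [0,0,0],"roll": 0.18,"grip": -1},{"dp": [0,0,0],"roll": 0.18,"grip": -1},{"dp": [0,0,0],"roll": 0.024,"grip": -1},{"dp": [0,0,0],"roll": 0,"grip": -1}]}}

```text
time_s: 2.65
ee_pos: [0.6121, 0.0517, 0.2163]
eef_rot: [-1.571, -0.0, -2.011]
force: [0.6, 0.4, 0.3]
grip_width: 0.0941
```

```bash
python3 - <<'E'
from h import *
o=ctrl.get_obs(); i=imaging.camera_info("wrist"); im=imaging.camera("wrist")
print(o["time_s"],o["qpos"],o["ee_pos"],o["eef_rot"],o["force"]); print(i)
cv2.imwrite("pics/w1.png",im)
E
```

```text
2.65 [0.0246 0.4449 1.3239 0.     1.373  2.0353] [0.6121 0.0517 0.2163] [-1.5711 -0.0001 -2.0107] [0.5767 0.4248 0.3073]
{'K': array([[294.289 ,   0.    , 257.7334],
       [  0.    , 294.289 , 188.2679],
       [  0.    ,   0.    ,   1.    ]]), 'world_from_camera': array([[-0.4264, -0.8717, -0.2414,  0.6825],
       [-0.9046,  0.4108,  0.114 ,  0.0192],
       [-0.0002,  0.267 , -0.9637,  0.3846],
       [ 0.    ,  0.    ,  0.    ,  1.    ]])}
```

View pics/w1.png

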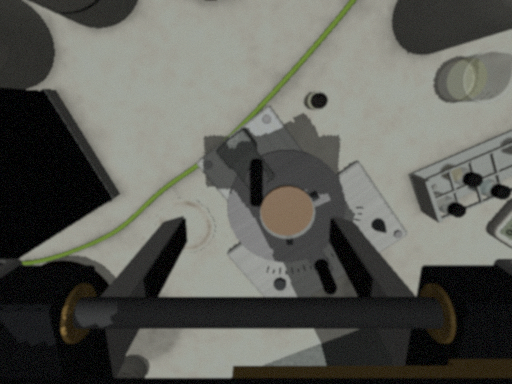

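```bash
python3 - <<'E'
from h import *
im=cv2.imread("pics/w1.png"); g=im[150:215,240:275].max(2)
m=(g<22).astype(np.uint8); n,l,s,c=cv2.connectedComponentsWithStats(m)
for k in range(1,n):
    if s[k,4]>50:
        pts=np.argwhere(l==k)[:,::-1]+[240,150]; r=cv2.minAreaRect(pts.astype(np.float32)); print(s[k]+[240,150,0,0,0],r)
i=imaging.camera_info("wrist"); T=i["world_from_camera"]
def proj(p): q=T[:3,:3].T@(np.array(p)-T[:3,3]); q=i["K"]@q; return q[:2]/q[2]
for a in (-2.0107+np.pi/2,-2.0107+np.pi/2+.1):
  for z in(.073,.102): print(z,[proj([.612+s*.023*np.cos(a),.0515+s*.023*np.sin(a),z]) for s in(-1,1)])
print("cone tip",ray("wrist",379,218,.038,i))
E
```

```text
[250 159  12  47 468] ((255.5, 182.0), (46.0, 11.0), 90.0)
0.073 [array([258.5643, 200.5396]), array([258.566 , 159.5917])]
0.102 [array([258.6343, 209.2989]), array([258.6391, 164.738 ])]
0.073 [array([260.6298, 200.4399]), array([256.4205, 159.6994])]
0.102 [array([260.8926, 209.1909]), array([256.2846, 164.8556])]
cone tip [ 0.4955 -0.0611  0.038 ]
```

{"method": "apply_moves", "body": {"deltas": [{"dp": [-0.002,0.03,0.002],"roll": 0,"grip": -1},{"dp": [0,0.03,0],"roll": 0,"grip": -1},{"dp": [0,0.03,0],"roll": 0,"grip": -1},{"dp": [0,0.03,0],"roll": 0,"grip": -1},{"dp": [0,0.014,0],"roll": 0,"grip": -1},{"dp": [0,0,0],"roll": 0,"grip": -1},{"dp": [0,0,0],"roll": 0,"grip": 0.5}], "newtons": 10}}

```text
time_s: 3.58
ee_pos: [0.6154, 0.0527, 0.0838]
eef_rot: [-1.569, 0.001, -2.013]
force: [0.6, 0.9, 0.3]
grip_width: 0.0873
```

{"method": "apply_moves", "body": {"deltas": [{"dp": [0,0,0],"roll": 0,"grip": 1},{"dp": [0,0,0],"roll": 0,"grip": 1},{"dp": [0,0,0],"roll": 0,"grip": 1},{"dp": [0,0,0],"roll": 0,"grip": 1},{"dp": [0,0,0],"roll": 0,"grip": 1},{"dp": [0,0,0],"roll": 0,"grip": 1}], "newtons": 10}}

```text
time_s: 4.32
ee_pos: [0.6148, 0.0526, 0.0824]
eef_rot: [-1.571, -0.0, -2.014]
force: [0.1, 0.5, -0.0]
grip_width: 0.0272
```

{"method": "apply_moves", "body": {"deltas": [{"dp": [0,0,0],"roll": 0,"grip": 1},{"dp": [0,0,0],"roll": 0,"grip": 1},{"dp": [0,0,0],"roll": 0,"grip": 1},{"dp": [0,0,0],"roll": 0,"grip": 1}]}}

```text
time_s: 4.82
ee_pos: [0.6152, 0.0524, 0.0833]
eef_rot: [-1.569, 0.0, -2.014]
force: [-0.8, -2.8, 6.3]
grip_width: 0.0131
```

{"method": "apply_moves", "body": {"deltas": [{"dp": [0,0,0],"roll": 0,"grip": 1},{"dp": [0,0,0],"roll": 0,"grip": 1},{"dp": [0,0,0],"roll": -0.1,"grip": 1},{"dp": [0,0,0],"roll": -0.1,"grip": 1},{"dp": [0,0,0],"roll": -0.1,"grip": 1},{"dp": [0,0,0],"roll": -0.1,"grip": 1}], "newtons": 55}}

```text
time_s: 5.58
ee_pos: [0.6153, 0.0524, 0.0833]
eef_rot: [-1.569, -0.0, -1.611]
force: [-1.6, -1.6, 6.8]
grip_width: 0.0125
```

```bash
python3 -c "
from h import *
o=ctrl.get_obs();print(o['force'],o['moment'],o['eef_rot'],o['qpos'])"
```

```text
[-1.5641 -1.5553  6.7822] [-0.2131  0.2652 -0.1644] [-1.5694 -0.0002 -1.611 ] [ 0.0258  0.5788  1.447  -0.0003  1.1145  1.6369]
```

{"method": "apply_moves", "body": {"deltas": [{"dp": [0,0,0],"roll": -0.12,"grip": 1},{"dp": [0,0,0],"roll": -0.12,"grip": 1},{"dp": [0,0,0],"roll": -0.12,"grip": 1},{"dp": [0,0,0],"roll": -0.12,"grip": 1},{"dp": [0,0,0],"roll": -0.12,"grip": 1},{"dp": [0,0,0],"roll": -0.12,"grip": 1},{"dp": [0,0,0],"roll": -0.1,"grip": 1},{"dp": [0,0,0],"roll": -0.1,"grip": 1},{"dp": [0,0,0],"roll": -0.06,"grip": 1}]}}

```text
time_s: 6.7
ee_pos: [0.6152, 0.0526, 0.0833]
eef_rot: [-1.57, -0.001, -0.632]
force: [-2.5, -0.4, 6.9]
grip_width: 0.0128
```

```bash
python3 -c "
from h import *
o=ctrl.get_obs();print(o['force'],o['moment'],o['eef_rot'],o['qpos'])"
```

```text
[-2.4524 -0.3691  6.8833] [-0.1077  0.2917 -0.7301] [-1.57   -0.0009 -0.632 ] [0.0259 0.5787 1.447  0.0001 1.1147 0.6579]
```

{"method": "apply_moves", "body": {"deltas": [{"dp": [0,0,0],"roll": 0.02,"grip": -1},{"dp": [0,0,0],"roll": 0,"grip": -1},{"dp": [0,0,0],"roll": 0,"grip": -1},{"dp": [0,0,0],"roll": 0,"grip": -1},{"dp": [0,0,0],"roll": 0,"grip": -1},{"dp": [0,-0.03,0],"roll": 0,"grip": -1},{"dp": [0,-0.04,0],"roll": 0,"grip": -1},{"dp": [0,-0.04,0],"roll": 0,"grip": -1}]}}

```text
time_s: 7.7
ee_pos: [0.6146, 0.0527, 0.1936]
eef_rot: [-1.571, 0.0, -0.654]
force: [-1.0, 0.1, 0.1]
grip_width: 0.0894
```

{"method": "apply_moves", "body": {"deltas": [{"dp": [-0.037,0,-0.0363],"roll": 0,"grip": -1},{"dp": [-0.037,0,-0.0362],"roll": 0,"grip": -1},{"dp": [-0.037,0,-0.036],"roll": 0,"grip": -1},{"dp": [0,0,0],"roll": 0.17,"grip": -1},{"dp": [0,0,0],"roll": 0.17,"grip": -1},{"dp": [0,0,0],"roll": 0.17,"grip": -1},{"dp": [0,0,0],"roll": 0.17,"grip": -1},{"dp": [0,0,0],"roll": 0.17,"grip": -1},{"dp": [0,0,0],"roll": 0,"grip": -1}]}}

```text
time_s: 8.82
ee_pos: [0.4607, 0.0341, 0.1925]
eef_rot: [-1.571, 0.0, -1.503]
force: [0.0, -0.0, -0.5]
grip_width: 0.094
```

```bash
python3 - <<'E'
from h import *
o=ctrl.get_obs(); i=imaging.camera_info("wrist"); im=imaging.camera("wrist")
print(o["time_s"],o["qpos"],o["ee_pos"],o["eef_rot"],o["force"])
T=i["world_from_camera"]
def proj(p): q=T[:3,:3].T@(np.array(p)-T[:3,3]); q=i["K"]@q; return q[:2]/q[2]
print(proj([.4615,.0307,.09]),proj([.4733,-.0634,.038]),proj([.552,.0385,.048]),proj([.6145,.052,.102]))
cv2.imwrite("pics/w2.png",im)
E
```

```text
8.825 [-0.0055  0.1259  1.7902  0.      1.2255  1.4974] [0.4607 0.0341 0.1925] [-1.5708  0.     -1.5029] [ 0.0389 -0.0237 -0.4884]
[262.0462 190.502 ] [345.7579 173.1309] [260.1223  92.8288] [248.949   4.231]
```

View pics/w2.png

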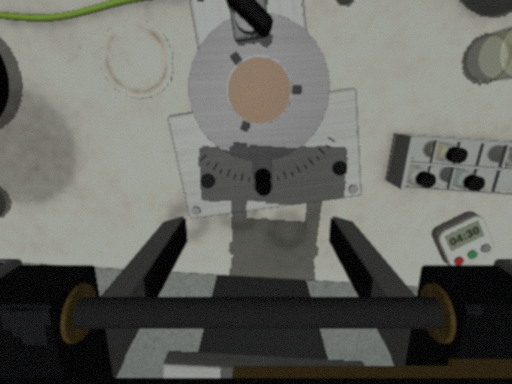

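{"method": "apply_moves", "body": {"deltas": [{"dp": [0.0034,0.03,0.0006],"roll": 0,"grip": -1},{"dp": [0,0.03,0],"roll": 0,"grip": -1},{"dp": [0,0.03,0],"roll": 0,"grip": -1},{"dp": [0,0.026,0],"roll": 0,"grip": -1},{"dp": [0,0.01,0],"roll": 0,"grip": -1},{"dp": [0,0,0],"roll": 0,"grip": 1},{"dp": [0,0,0],"roll": 0,"grip": 1},{"dp": [0,0,0],"roll": 0,"grip": 1},{"dp": [0,0,0],"roll": 0,"grip": 1},{"dp": [0,0,0],"roll": 0,"grip": 1}], "newtons": 15}}

```text
time_s: 10.12
ee_pos: [0.4616, 0.0307, 0.0667]
eef_rot: [-1.57, -0.0, -1.504]
force: [-0.2, -0.5, 0.7]
grip_width: 0.0476
```

{"method": "apply_moves", "body": {"deltas": [{"dp": [0,0,0],"roll": 0,"grip": 1},{"dp": [0,0,0],"roll": 0,"grip": 1},{"dp": [0,0,0],"roll": 0,"grip": 1},{"dp": [0,0,0],"roll": 0,"grip": 1},{"dp": [0,0,0],"roll": 0,"grip": 1}]}}

```text
time_s: 10.75
ee_pos: [0.4615, 0.0307, 0.0664]
eef_rot: [-1.571, -0.0, -1.504]
force: [-1.4, -1.7, 0.8]
grip_width: 0.0156
```

{"method": "apply_moves", "body": {"deltas": [{"dp": [0.0075,0,0.00045],"roll": -0.082,"grip": 1},{"dp": [0.0075,0,0.00045],"roll": -0.082,"grip": 1},{"dp": [0.0075,0,0.00045],"roll": -0.082,"grip": 1},{"dp": [0.0075,0,0.00045],"roll": -0.082,"grip": 1},{"dp": [0.0075,0,0.00045],"roll": -0.082,"grip": 1}]}}

```text
time_s: 11.38
ee_pos: [0.4723, -0.0051, 0.0664]
eef_rot: [-1.571, 0.0, -1.091]
force: [0.5, 1.7, -1.4]
grip_width: 0.0155
```

{"method": "apply_moves", "body": {"deltas": [{"dp": [0.0075,0,0.00045],"roll": -0.082,"grip": 1},{"dp": [0.0075,0,0.00045],"roll": -0.082,"grip": 1},{"dp": [0.0075,0,0.00045],"roll": -0.082,"grip": 1},{"dp": [0.0075,0,0.00045],"roll": -0.082,"grip": 1},{"dp": [0.0075,0,0.00045],"roll": -0.082,"grip": 1},{"dp": [0,0,0],"roll": 0,"grip": 1}]}}

```text
time_s: 12.12
ee_pos: [0.4966, -0.0339, 0.0664]
eef_rot: [-1.571, -0.001, -0.685]
force: [1.1, -2.3, -0.3]
grip_width: 0.0159
```

```bash
python3 - <<'E'
from h import *
o=ctrl.get_obs(); print(o["time_s"],o["ee_pos"],o["eef_rot"],o["force"],o["grip_width"])
im=imaging.camera("top")[130:265,200:325]; w=imaging.camera("wrist")[:, 100:420]
c=np.zeros((540,800,3),np.uint8); c[:,:500]=cv2.resize(im,(500,540),interpolation=cv2.INTER_CUBIC); c[:360,500:]=cv2.resize(w,(300,360)); cv2.imwrite("pics/c2.png",c)
E
```

```text
12.125 [ 0.4966 -0.0339  0.0664] [-1.5707 -0.0006 -0.6849] [ 1.1033 -2.298  -0.2676] 0.01587663545764631
```

View pics/c2.png

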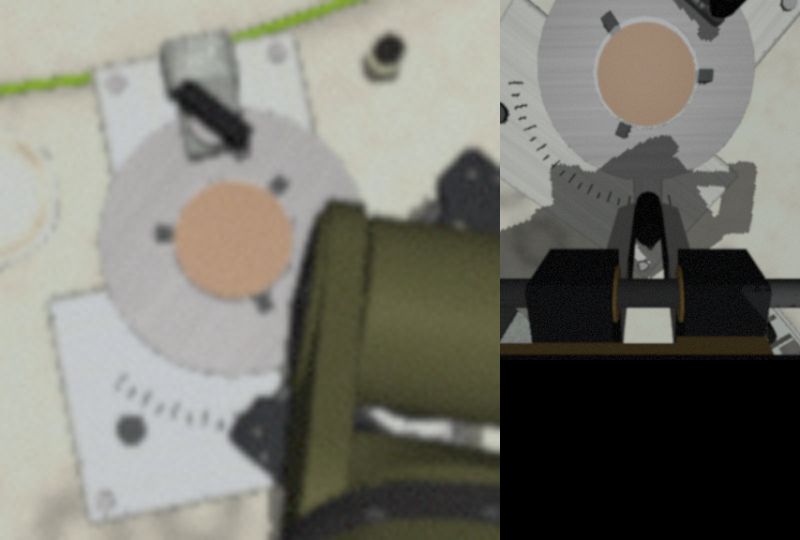

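{"method": "apply_moves", "body": {"deltas": [{"dp": [0,0,0],"roll": 0,"grip": 0.3},{"dp": [0,0,0],"roll": 0,"grip": 0},{"dp": [0,0,0],"roll": 0,"grip": -0.3},{"dp": [0,0,0],"roll": 0,"grip": -0.5},{"dp": [0,0,0],"roll": 0,"grip": -0.5},{"dp": [0,-0.03,0],"roll": 0,"grip": -1},{"dp": [0,-0.05,0],"roll": 0,"grip": -1},{"dp": [0,-0.047,0],"roll": 0,"grip": -1}]}}

```text
time_s: 13.22
ee_pos: [0.4961, -0.0335, 0.195]
eef_rot: [-1.571, 0.0, -0.684]
force: [0.5, -0.2, 0.2]
grip_width: 0.0922
```

{"method": "apply_moves", "body": {"deltas": [{"dp": [0.0093,0,0.0355],"roll": 0,"grip": -1},{"dp": [0.0093,0,0.0355],"roll": 0,"grip": -1},{"dp": [0.0092,0,0.0355],"roll": 0,"grip": -1},{"dp": [0.0092,0,0.0355],"roll": 0,"grip": -1},{"dp": [0,0,0],"roll": -0.04,"grip": -1},{"dp": [0,0,0],"roll": 0,"grip": -1}]}}

```text
time_s: 13.98
ee_pos: [0.6147, 0.0533, 0.193]
eef_rot: [-1.571, 0.001, -0.644]
force: [-0.4, 0.5, -0.2]
grip_width: 0.0938
```

```bash
python3 - <<'E'
from h import *
o=ctrl.get_obs(); i=imaging.camera_info("wrist"); im=imaging.camera("wrist")
print(o["time_s"],o["qpos"],o["ee_pos"],o["eef_rot"],o["force"])
cv2.imwrite("pics/w3.png",im); np.savez("w3.npz",**i)
T=i["world_from_camera"]
def proj(p): q=T[:3,:3].T@(np.array(p)-T[:3,3]); q=i["K"]@q; return q[:2]/q[2]
print("knob",proj([.615,.0525,.102]),"axis",proj([.552,.0385,.048]),"cone",proj([.4733,-.0634,.038]),"post",proj([.4962,-.0342,.09]))
E
```

```text
13.975 [0.0271 0.4682 1.3449 0.     1.3292 0.671 ] [0.6147 0.0533 0.193 ] [-1.5712  0.0006 -0.6439] [-0.3839  0.4715 -0.1599]
knob [259.0449 195.3762] axis [222.0352 222.7096] cone [224.863 312.635] post [219.4313 315.8997]
```

View pics/w3.png

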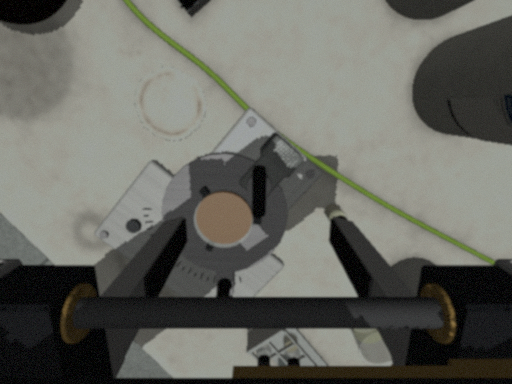

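```bash
python3 - <<'E'
from h import *
a=imaging.camera("scene")[160:310,165:335]; b=imaging.camera("top")[130:265,200:325]
c=np.zeros((450,800,3),np.uint8); c[:,:400]=cv2.resize(a,(510,450),interpolation=cv2.INTER_CUBIC)[:,:400]; c[:432,400:]=cv2.resize(b,(400,432),interpolation=cv2.INTER_CUBIC); cv2.imwrite("pics/c3.png",c)
E
```

```text
(no output)
```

View pics/c3.png

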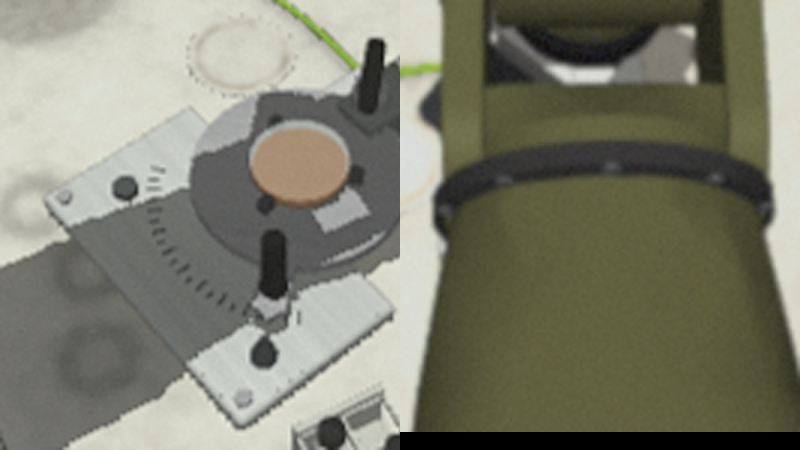

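```bash
python3 - <<'E'
from h import *
f=lambda u,v,z: ray("scene",165+u/3,160+v/3,z)[:2]
A=f(299,165,.048);H=f(274,238,.09);C=f(263,341,.038);P=f(273,318,.03);B=f(125,188,.019)
ang=lambda p:np.degrees(np.arctan2(*(p-A)[::-1]))%360
print(A,H,C,P,B,[ang(x) for x in(H,P,C,B)],np.linalg.norm(C-A),np.linalg.norm(H-A),np.linalg.norm(B-A))
E
```

```text
[0.5497 0.0335] [ 0.4953 -0.0349] [ 0.4708 -0.0674] [ 0.4857 -0.052 ] [0.4456 0.0899] [np.float64(231.49813247951565), np.float64(233.1869094985056), np.float64(231.99277745495152), np.float64(151.5272518568753)] 0.12802374714312012 0.08738589697118693 0.11844575256841296
```

{"method": "apply_moves", "body": {"deltas": [{"dp": [0,0.03,0],"roll": 0,"grip": -1},{"dp": [0,0.03,0],"roll": 0,"grip": -1},{"dp": [0,0.03,0],"roll": 0,"grip": -1},{"dp": [0,0.02,0],"roll": 0,"grip": -1},{"dp": [0,0,0],"roll": 0,"grip": 1},{"dp": [0,0,0],"roll": 0,"grip": 1},{"dp": [0,0,0],"roll": 0,"grip": 1},{"dp": [0,0,0],"roll": 0,"grip": 1},{"dp": [0,0,0],"roll": 0,"grip": 1},{"dp": [0,0,0],"roll": 0,"grip": 1}], "newtons": 10}}

```text
time_s: 15.38
ee_pos: [0.6148, 0.0531, 0.0836]
eef_rot: [-1.571, -0.0, -0.644]
force: [0.2, -0.9, 0.1]
grip_width: 0.0378
```

{"method": "apply_moves", "body": {"deltas": [{"dp": [0,0,0],"roll": 0,"grip": 1},{"dp": [0,0,0],"roll": 0,"grip": 1},{"dp": [0,0,0],"roll": 0,"grip": 1},{"dp": [0,0,0],"roll": 0,"grip": 1},{"dp": [0,0,0],"roll": 0,"grip": 1}]}}

```text
time_s: 16.0
ee_pos: [0.6152, 0.0528, 0.0835]
eef_rot: [-1.57, -0.001, -0.644]
force: [4.1, -3.1, -2.3]
grip_width: 0.0132
```

{"method": "apply_moves", "body": {"deltas": [{"dp": [0,0,0],"roll": 0,"grip": 1},{"dp": [0,0,0],"roll": 0,"grip": 1},{"dp": [0,0,0],"roll": 0,"grip": 1}], "newtons": 60}}

```text
time_s: 16.38
ee_pos: [0.6152, 0.0527, 0.0835]
eef_rot: [-1.57, -0.001, -0.645]
force: [4.4, -2.6, -3.0]
grip_width: 0.0127
```

{"method": "apply_moves", "body": {"deltas": [{"dp": [0,0,0],"roll": 0.13,"grip": 1},{"dp": [0,0,0],"roll": 0.13,"grip": 1},{"dp": [0,0,0],"roll": 0.13,"grip": 1},{"dp": [0,0,0],"roll": 0.13,"grip": 1},{"dp": [0,0,0],"roll": 0.13,"grip": 1},{"dp": [0,0,0],"roll": 0.13,"grip": 1},{"dp": [0,0,0],"roll": 0.13,"grip": 1},{"dp": [0,0,0],"roll": 0.13,"grip": 1},{"dp": [0,0,0],"roll": 0.13,"grip": 1},{"dp": [0,0,0],"roll": 0.13,"grip": 1}]}}

```text
time_s: 17.62
ee_pos: [0.6153, 0.0524, 0.0835]
eef_rot: [-1.569, -0.0, -1.948]
force: [4.8, -5.6, -2.8]
grip_width: 0.013
```

```bash
python3 -c "
from h import *
o=ctrl.get_obs();print(o['force'],o['moment'],o['eef_rot'],o['qpos'])"
```

```text
[ 4.7566 -5.5841 -2.8385] [-0.8752 -0.9879  0.2347] [-1.5691 -0.0005 -1.9482] [ 0.0261  0.5786  1.4468 -0.0012  1.1149  1.9748]
```

{"method": "apply_moves", "body": {"deltas": [{"dp": [0,0,0],"roll": 0.06,"grip": 1},{"dp": [0,0,0],"roll": 0.05,"grip": 1},{"dp": [0,0,0],"roll": 0,"grip": 1}]}}

```text
time_s: 18.0
ee_pos: [0.6153, 0.0523, 0.0835]
eef_rot: [-1.569, -0.0, -2.055]
force: [4.7, -5.9, -2.9]
grip_width: 0.0123
```

```bash
python3 -c "
from h import *
o=ctrl.get_obs();print(o['force'],o['moment'],o['eef_rot'],o['qpos'],o['grip_width'])"
```

```text
[ 4.6874 -5.9297 -2.9159] [-0.8809 -0.8894  0.0892] [-1.5691 -0.0003 -2.0549] [ 0.026   0.5785  1.4468 -0.0012  1.1149  2.0814] 0.012335062364495882
```

{"method": "apply_moves", "body": {"deltas": [{"dp": [0,0,0],"roll": 0.04,"grip": 1},{"dp": [0,0,0],"roll": 0.04,"grip": 1}]}}

```text
time_s: 18.25
ee_pos: [0.6152, 0.0523, 0.0835]
eef_rot: [-1.569, -0.001, -2.134]
force: [5.1, -6.8, -2.6]
grip_width: 0.0134
```

```bash
python3 -c "
from h import *
o=ctrl.get_obs();print(o['force'],o['moment'],o['eef_rot'],o['qpos'],o['grip_width'])
cv2.imwrite('pics/s5.png',cv2.resize(imaging.camera('scene')[160:310,165:335],(680,600),interpolation=cv2.INTER_CUBIC))"
```

```text
[ 5.0567 -6.8258 -2.5786] [-0.9101 -0.8949  1.2892] [-1.5688 -0.0005 -2.134 ] [ 0.0262  0.5785  1.4468 -0.0017  1.1149  2.161 ] 0.013439560217719934
```

View pics/s5.png

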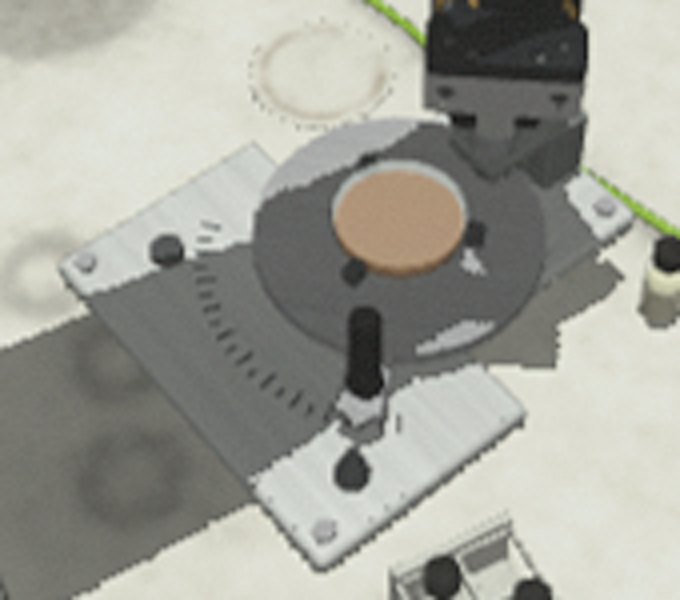

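{"method": "apply_moves", "body": {"deltas": [{"dp": [0,0,0],"roll": 0,"grip": -1},{"dp": [0,0,0],"roll": 0,"grip": -1},{"dp": [0,0,0],"roll": 0,"grip": -1},{"dp": [0,0,0],"roll": 0,"grip": -1},{"dp": [0,0,0],"roll": 0,"grip": -1},{"dp": [0,-0.03,0],"roll": 0,"grip": -1},{"dp": [0,-0.05,0],"roll": 0,"grip": -1},{"dp": [0,-0.053,0],"roll": 0,"grip": -1},{"dp": [0,0,0],"roll": 0,"grip": -1}]}}

```text
time_s: 19.42
ee_pos: [0.6161, 0.0532, 0.221]
eef_rot: [-1.565, 0.004, -2.134]
force: [-0.2, -0.6, -0.1]
grip_width: 0.0935
```

```bash
python3 - <<'E'
from h import *
o=ctrl.get_obs(); im=imaging.camera("wrist"); i=imaging.camera_info("wrist")
print(o["time_s"],o["ee_pos"],o["eef_rot"],o["force"])
g=im[150:215,240:275].max(2); m=(g<22).astype(np.uint8); n,l,s,c=cv2.connectedComponentsWithStats(m)
for k in range(1,n):
    if s[k,4]>50:
        r=cv2.minAreaRect((np.argwhere(l==k)[:,::-1]+[240,150]).astype(np.float32)); print(r)
        T=i["world_from_camera"]; b=cv2.boxPoints(r); b=b[np.argsort(b[:,1])]
        p,q=ray("wrist",*b[:2].mean(0),.09,i),ray("wrist",*b[2:].mean(0),.1,i); print("bar yaw",np.degrees(np.arctan2(*(p-q)[:2][::-1])))
cv2.imwrite("pics/w4.png",im)
E
```

```text
19.425 [0.6161 0.0532 0.221 ] [-1.5646  0.0042 -2.1339] [-0.2448 -0.5997 -0.1065]
((259.0443420410156, 184.01980590820312), (44.26253128051758, 11.119929313659668), 87.51044464111328)
bar yaw -29.70835770806995
```

View pics/w4.png

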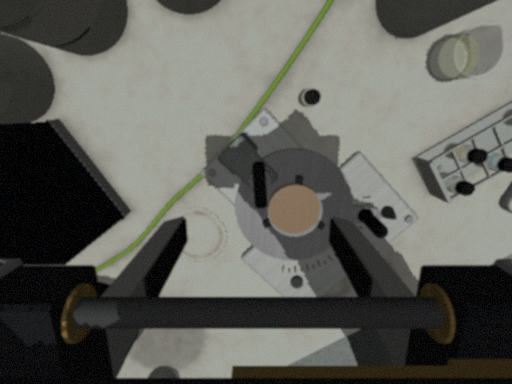

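```bash
python3 -c "
from h import *
f=lambda u,v,z: ray('scene',165+u/4,160+v/4,z)[:2]
A=f(399,220,.048);H=f(365,318,.09);C=f(351,455,.038)
for p in(H,C): print(np.degrees(np.arctan2(*(p-A)[::-1]))%360)
print(ctrl.hand_in())"
```

```text
231.3403116246189
232.00082201515238
the job is handed in; nothing more can be done
None
```

The stage now points at the cone, the knob is turned clockwise to its stop, and the job is handed in (last reading 19.4 s of the 64 s; no verdict is reported).

- **Loosening:** I turned the bar knob counter-clockwise by about 1.38 rad to its loose stop, where the torque rose to 0.73 N m. The stage had not been touched by then.
- **Swinging:** I swung the handle post about 47° to the cone and let go.
- **Tightening:** I turned the knob clockwise until the torque rose to 1.29 N m. It ended about 4.5° further clockwise than at the start, so it is at least as tight as before.
- **Final check of the angle:** the scene camera puts the handle at 231.3° and the cone at 232.0° about the pivot. That is within about 1°, against roughly 9° allowed.
- **Final state:** the gripper is open and raised to a TCP height of 0.22 m, with no contact force read.

One reading disagreed on the way. While I paused near the stop, the knob torque showed only 0.09 N m, so I turned it further until the stop was clear.

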